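# Ballast the filming stand and draw its column out

### The arm

A 6-joint arm with a two-finger parallel gripper is mounted at the origin on the work surface. World frame = base frame: x ahead of the robot, y to its left, z up, the work surface at z = 0. Lengths are in m, angles in rad, forces in N, time in s.
With the tool pointing down it reaches from about 0.35 to 0.925 m from the base axis. Payload 6.4 kg.
Tool frame: the origin (TCP) lies at the very end of the fingers, on their centre line; the grasp point (between the pads) lies 19 mm behind it; z points along the fingers, y is the direction in which the jaws open and shut (so a half turn about z gives the same grasp; the last joint's range is limited). The gripper opens to 85 mm and grips with 20 to 120 N. Pads are 22 mm wide; open, the fingers measure 114 mm over their backs; the gripper's body (76 mm by 85 mm) begins 54 mm behind the grasp point. The pads swing forward as they close: fully open they stand 13 mm farther back than shut.
Start: joints at [-1.503, 0.245, 1.558, -0, 1.339, -0.174], TCP at [0.156, -0.631, 0.231] pointing down, gripper open.
Joint ranges: [-3.13, 3.13], [-1.02, 2.26], [0.13, 2.54], [-0.95, 4.09], [0.21, 2.88], [-2.74, 2.74]. Speed limits (rad/s): [2.57, 2.57, 3.14, 3.14, 3.14, 3.14].

### API

Orientations are given as a unit quaternion [x, y, z, w].
In Python, from cell import * gives the robot as it stands. Calls block until the motion is done:
- move_ptp(position, orientation): joint-space move of the TCP to a pose.
- move_straight(position, frame=None, max_speed=0.15): straight line of the TCP; frame=None keeps the orientation; max_speed is the mean speed in m/s.
- movej(angles): joint-space move.
- command_gripper(opening, force=None): finger opening in m; force is the grip in N (None keeps the last); returns when the fingers have stopped.
- pause(seconds).
- ik(position, orientation): joint angles nearest the present ones, or None.
- get_state(): the state.
- snapshot(name): name is "side" or "top" or "wrist"; returns (picture, depth): 420x560x3 uint8, blue, green, red; 420x560 float32, m along the optical axis (not along the pixel's ray), 0 where there is no reading.
- camera_model(name): a dict with "fx", "fy", "cx", "cy" (pixels), "position" and "attitude" of the camera in the world; the wrist camera has in their place "hand_eye" (4x4, takes a point from camera to tool coordinates, whose origin is the TCP and whose axes are the flange's). Camera axes: x right, y up, looking along -z (the intrinsics and any distortion apply to the point x, -y, -z); pixel columns grow to the right and rows downward; lengths in m; the calibration is good to about 2 mm. A picture is of the moment at which its call begins: read the wrist's pose just before it. camera_model takes no time and is no camera call.
A pose or a line that the arm cannot do raises PlanningError and nothing moves.
- finish_job(): hands the job in, once; it reports no verdict.
The state is a dict: "t": time; "joints": joint angles; "qvel": joint speeds; "tau": joint torques, N m; "tool_pos": TCP position; "eef_rot": TCP orientation; "wrist_force": force on the tool from outside, world axes, zero at the start; "torque": the same for the moment, N m; "finger_gap": finger opening in m.
Only numpy, scipy, OpenCV 4.12 (cv2) and the standard library are available. Lean on these libraries where they do the work, as an engineer would, in place of code of your own. Each camera call takes 0.05 s, during which the arm holds its last target. There are 200 camera calls.

### The job

Get the phone stand ready for filming at the counter: lower the wide steel ballast ring over the closed column until it lies fully home on the foot, then lower the narrow ring onto it, dropping neither. Then grip the column's head so that its side button is pressed in, draw the column straight up past the first stop to the second, and finish still holding the head there at full height. The foot stays flat on the counter throughout, and everything else stays where it is.

Things in the scene. Friction and masses are not known exactly. Their poses are not given: they have to be found in the camera images.
- stand: Phone stand, loose and upright: a round dark foot 120 mm across, 18 mm high, with a round outer tube 34 mm in diameter in its middle, up to 62 mm above the counter. About 0.65 kg. Origin: centre of the foot's underside; z up the column; the head's button faces its +x. Closed, the head's top is at 96 mm. The rings, 36 mm high together, belong on the foot around the tube (3 mm play), wide one below.
- head: Head of the column, the part to grip: an upright black block 24 mm along x, 20 mm along y and 27 mm high, with a small steel mounting cone 6 mm high on top (33 mm in all). Origin: centre of its underside, 63 mm above the counter when closed, 147 mm at the second stop; axes parallel to the stand's. The button stands out of its +x face; the opposite face is plain. It passes freely through the rings.
- head_grip (a point): Centre of the head at mid height of the button, 15.5 mm above the head's underside: where to grip, with one finger on the button face (+x) and one on the opposite face (-x).
- button (a joint): Telescope button, a grey ribbed plate 12 mm wide, 16 mm high, standing 4 mm out of the head's +x face. 0 = out, 0.004 = flush. Its spring takes 4 N to start, 8 N to flush; a firm grip across the head does it. Free from about 0.002. Let out, it locks the closed column (a pull lifts the whole stand) and catches at the first stop; kept pressed, the column runs through to the second.
- inner (a joint): How far the inner section is drawn out of the middle one: 0 = closed, 0.042 m = fully out (the first stop). It comes out first, at about 2 to 3 N.
- mid (a joint): How far the middle section is drawn out of the outer tube: 0 = closed, 0.042 m = fully out (up to 0.046 if pulled hard). It comes second, at 4 to 5 N. With both out the column is at the second stop, 84 mm above closed: a rubber stop that gives about 3 mm before a harder pull (over about 11 N) lifts the ballasted stand. Both sections stay by friction where left.
- ring_wide: Wide ballast ring of bare steel lying flat: 66 mm outside, 40 mm bore, 22 mm high, about 0.37 kg. Origin: centre of its underside; z is its axis.
- ring_narrow: Narrow ballast ring of bare steel lying flat: 52 mm outside, 40 mm bore, 14 mm high, about 0.10 kg. Origin: centre of its underside; z is its axis.
- mat: Pale blue ridged silicone mat, fixed: 200 mm along its x, 300 mm along its y; the ridges' tops are flat and 6 mm above the counter. Origin: centre of its underside. The two rings lie on it, one on each side of its middle along its y, in either order.
- cutter: Bystander on the mat's near edge: thin-walled steel biscuit cutter, a tube 48 mm across with 2 mm wall, 38 mm high. Origin: centre of its underside.
- jar: Bystander: white ceramic jar with wooden lid, 100 mm across, 152 mm high. Origin: centre of its underside.
- strainer: Bystander: steel mesh strainer lying bowl down like a dome, 152 mm across, 68 mm high, handle 200 mm long from the centre along its +x. Origin: centre of the rim, on the counter.
- bottle: Bystander: cream plastic squeeze bottle, 62 mm across, 186 mm high, in a low wire stand 92 mm across fixed to the counter. Origin: centre of its underside.
- phone: Bystander: black phone lying flat, 76 by 158 by 8 mm. Origin: centre of its underside.
- cradle: Bystander: small black phone cradle, 26 by 71 by 34 mm. Origin: centre of its underside.
There are look-alikes about, which are no part of the job. Leave any red or turquoise look-alike of the stand alone. What is shaped like the ring_wide but yellow is not meant.

How it is judged:
By the outcome, as a careful person would: the job done as asked, in the order asked, and still so for the second after the job is handed in, while the arm keeps its last pose, push and grip.
It also fails if it takes over 72 s, if anything falls off the work surface, if the arm or the gripper's body presses on something with over 40 N, if the wrist force passes 120 N, or if a joint passes its speed limit or range.

## Working session

There is one attempt and no reset: what is moved stays moved. The work goes in short steps, each a Python script; the robot and the scene stay as the last script left them, time stands still between calls to the robot, and variables do not carry over. Pictures are saved under pics/ and viewed, about 8 in all and at most 12, crops included, and the job is handed in when it is done.

```bash
ls; mkdir -p pics
cat > h.py <<'E'
from cell import *
import numpy as np, cv2
from scipy.spatial.transform import Rotation as R
def look(n,f):
    s=get_state(); p,d=snapshot(n); cv2.imwrite('pics/'+f+'.png',p); np.savez('pics/'+f+'.npz',d=d,pos=s['tool_pos'],rot=s['eef_rot'],p=p); return p,d
E
python3 - <<'E'
from h import *
for n in("top","side","wrist"):
    look(n,n+'0'); print(camera_model(n))
s=get_state();print(s)
a=cv2.imread('pics/top0.png');cv2.imwrite('pics/top0b.png',cv2.resize(a,(800,600)))
E
```

```text
pics
{'fx': 543.253624109576, 'fy': 543.253624109576, 'cx': 271.5638971352098, 'cy': 213.37825252052897, 'position': array([2.92674108e-01, 7.00639036e-06, 1.64753456e+00]), 'attitude': array([ 0.05339977, -0.06422229, -0.69864398,  0.71057761])}
{'fx': 499.3901890656295, 'fy': 499.3901890656295, 'cx': 280.3686130709539, 'cy': 213.0091067672725, 'position': array([0.17720275, 0.99990303, 0.90015203]), 'attitude': array([-0.0795046 ,  0.43376506,  0.88591879, -0.14378731])}
{'fx': 348.68859818097485, 'fy': 348.68859818097485, 'cx': 280.6117534923126, 'cy': 209.5060935703077, 'hand_eye': array([[ 6.30956135e-04,  9.51215940e-01,  3.08525263e-01,
         8.08496733e-02],
       [ 9.99999762e-01, -6.86416226e-04,  7.12229212e-05,
        -9.50766206e-04],
       [ 2.79525124e-04,  3.08525144e-01, -9.51216146e-01,
        -1.42251914e-01],
       [ 0.00000000e+00,  0.00000000e+00,  0.00000000e+00,
         1.00000000e+00]])}
{'t': 0.15, 'joints': array([-1.50310802e+00,  2.45661229e-01,  1.55872165e+00,  4.48863397e-05,
        1.33867876e+00, -1.74079319e-01]), 'qvel': array([ 0.00151181, -0.00244995, -0.00382804, -0.00108634, -0.00030416,
       -0.0001796 ]), 'tau': array([ 1.71054824e-03, -4.29987395e+01, -3.26550400e+01, -1.28276884e-04,
        3.48797970e-03,  9.01263064e-06]), 'tool_pos': array([ 0.15562381, -0.63066896,  0.23043525]), 'eef_rot': array([ 9.92702801e-01,  1.20584445e-01,  6.08598505e-05, -7.32292187e-04]), 'wrist_force': array([-0.3514634 , -0.66137261,  0.08598242]), 'torque': array([0.01962027, 0.0442245 , 0.05562467]), 'finger_gap': 0.08515984915391686}
```

View pics/top0b.png

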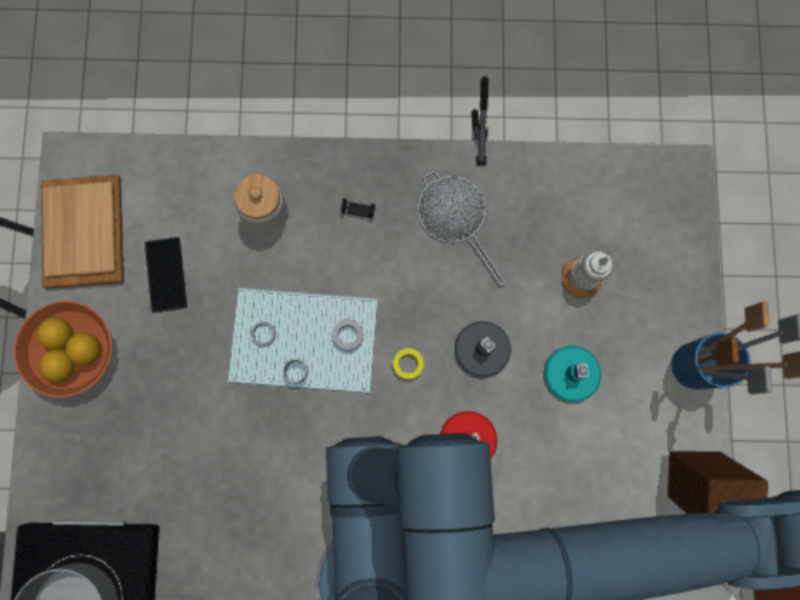

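View pics/side0.png

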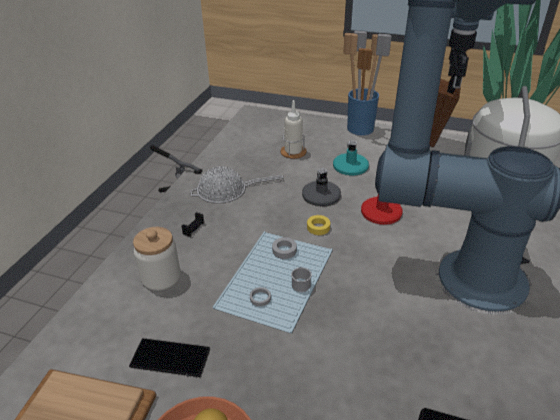

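Candidates, as pixels in the 800x600 top view:
- **Stand:** dark at (483,348) is the one meant. Teal (572,374) and red (468,437) are look-alikes.
- **Wide ring:** grey on the mat at (348,335). The yellow ring (408,363) is a look-alike.
- **Narrow ring:** (263,334). The tall tube at (295,372) is the cutter.

Next I'll localise these and crop in close.

```bash
cat >> h.py <<'E'
def campose(n,z):
    m=camera_model(n)
    if n=='wrist':
        T=np.eye(4);T[:3,:3]=R.from_quat(z['rot']).as_matrix();T[:3,3]=z['pos'];T=T@m['hand_eye']
        return m,T[:3,:3],T[:3,3]
    return m,R.from_quat(m['attitude']).as_matrix(),m['position']
def world(n,f):
    z=np.load('pics/'+f+'.npz');m,A,t=campose(n,z);d=z['d']
    v,u=np.mgrid[:420,:560]
    c=np.stack([(u-m['cx'])/m['fx']*d,-(v-m['cy'])/m['fy']*d,-d],-1)
    W=c@A.T+t; W[d==0]=np.nan; return W,z['p']
def onplane(n,f,u,v,h):
    z=np.load('pics/'+f+'.npz');m,A,t=campose(n,z)
    r=A@np.array([(u-m['cx'])/m['fx'],-(v-m['cy'])/m['fy'],-1]); return t+r*(h-t[2])/r[2]
def circ(P):
    a=np.c_[2*P[:,:2],np.ones(len(P))];s=np.linalg.lstsq(a,(P[:,:2]**2).sum(1),rcond=None)[0]
    return s[:2],np.sqrt(s[2]+s[0]**2+s[1]**2)
E
python3 - <<'E'
from h import *
W,p=world('top','top0')
for n,u,v,h in [('wide',348,335,.028),('narrow',263,334,.02),('cutter',295,372,.04),('stand',487,345,.09),('foot',483,348,.018),('teal',572,374,.018),('red',468,437,.018),('matTL',238,290,.006),('matTR',377,298,.006),('matBR',370,391,.006),('matBL',229,382,.006),('strainerhandle',503,285,.0),('yellow',408,363,.02),('bottle',583,275,0)]:
    print(n,onplane('top','top0',u*.7,v*.7,h).round(3))
v=np.isfinite(W[...,2])
print(np.nanmedian(W[260:280,60:150,2]))
cr=p[170:310,150:430];cv2.imwrite('pics/crop1.png',cv2.resize(cr,None,fx=2.85,fy=2.85,interpolation=cv2.INTER_CUBIC))
E
```

```text
wide [0.499 0.06  0.028]
narrow [0.499 0.24  0.02 ]
cutter [0.419 0.167 0.04 ]
stand [ 0.476 -0.223  0.09 ]
foot [ 0.478 -0.225  0.018]
teal [ 0.426 -0.413  0.018]
red [ 0.292 -0.193  0.018]
matTL [0.595 0.299 0.006]
matTR [0.583 0.001 0.006]
matBR [0.384 0.012 0.006]
matBL [0.398 0.309 0.006]
strainerhandle [ 0.618 -0.272  0.   ]
yellow [ 0.443 -0.067  0.02 ]
bottle [ 0.643 -0.447  0.   ]
0.0006228267917803842
```

View pics/crop1.png

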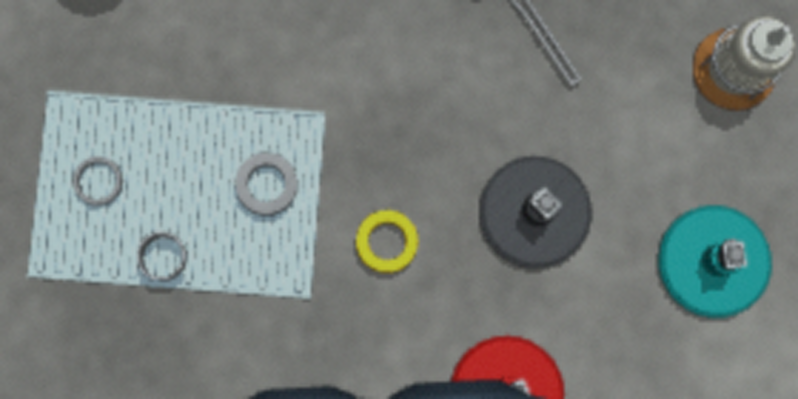

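The dark stand, grey wide ring and narrow ring are confirmed in the crop. I'll look at each from close by with the wrist camera, using the same geometry each time.

```bash
cat > m.py <<'E'
from h import *
D=[1,0,0,0]
for n,x,y in[('stand',.478,-.225),('wide',.499,.06),('narrow',.499,.24)]:
    move_ptp([x,y,.24],D); pause(.15); look('wrist','w_'+n)
    print(n,get_state()['t'],get_state()['joints'].round(2),get_state()['tool_pos'].round(4))
rows=[]
for n in('stand','wide','narrow'):
    W,p=world('wrist','w_'+n); z=W[...,2]; np.save('pics/W_'+n,W)
    rows.append(p)
    print(n,np.histogram(z[np.isfinite(z)],bins=np.arange(-.01,.12,.005))[0])
cv2.imwrite('pics/rows.png',np.vstack([np.hstack([cv2.resize(rows[1],(400,300)),cv2.resize(rows[2],(400,300))])]))
E
python3 m.py
python3 - <<'E'
import cv2
a=cv2.imread('pics/w_stand.png');cv2.imwrite('pics/ws.png',cv2.resize(a,(800,600)))
E
```

```text
stand 2.225 [-0.66 -0.05  1.86 -0.    1.33  0.92] [ 0.4778 -0.2256  0.24  ]
wide 3.525 [-0.11 -0.11  1.92 -0.    1.34  1.46] [0.4993 0.0589 0.24  ]
narrow 4.475 [ 0.24  0.01  1.8  -0.    1.33  1.81] [0.4994 0.2385 0.2401]
stand [     0 100005  57965   5681   2701  18771   2242   1387    350    317
    339    195    267    504   1341    316    358    413    427   1031
    795    445     57      5      0]
wide [    0 88936 75476 14935  1620  8607  2200  2294   385   365   631   181
   144    96    32     0     0     0     0     0     0     0     0     0
     0]
narrow [    0 89148 77116 23348   714  1213  1421  2145   169   151   445    47
     0     0     0     0     0     0     0     0     0     0     0     0
     0]
```

View pics/ws.png

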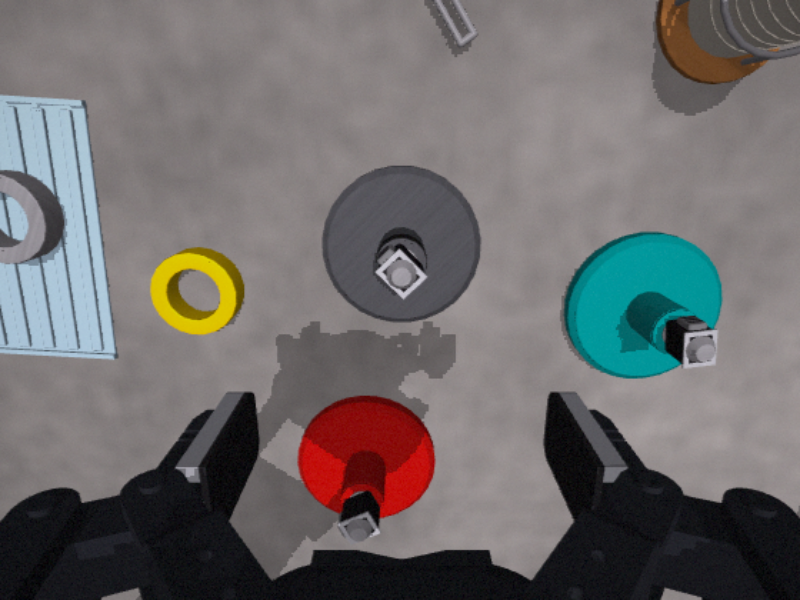

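View pics/rows.png

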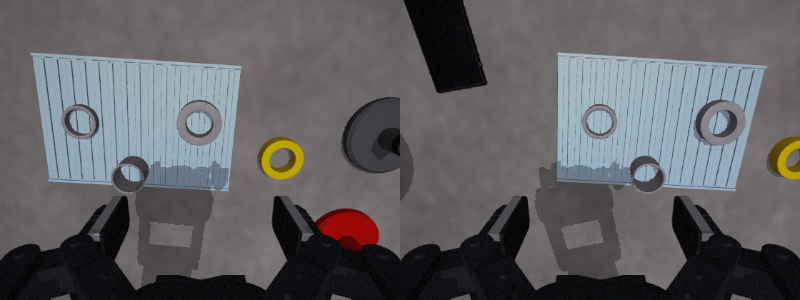

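Run:
```python
from h import *
def fit(n,z0,z1,x,y,r,tag):
    W=np.load(f'pics/W_{n}.npy').reshape(-1,3)
    k=(W[:,2]>z0)&(W[:,2]<z1)&(np.hypot(W[:,0]-x,W[:,1]-y)<r); P=W[k].astype(np.float32)
    (c,rr)=cv2.minEnclosingCircle(P[:,:2]); h=cv2.convexHull(P[:,:2])[:,0]
    print(tag,k.sum(),'z',np.median(P[:,2]).round(4),'mean',P.mean(0).round(4),'mec',np.round(c,4),round(rr,4),'hull',[np.round(q,4) for q in circ(h)])
fit('stand',.014,.022,.478,-.225,.075,'foot')
fit('stand',.087,.092,.478,-.225,.04,'headtop')
fit('wide',.025,.032,.5,.06,.05,'wide')
fit('wide',.018,.024,.5,.24,.05,'narrow*')
fit('narrow',.017,.023,.5,.24,.05,'narrow')
fit('narrow',.025,.031,.5,.06,.05,'wide*')
fit('wide',.04,.048,.42,.165,.05,'cutter')
# pixel-based fits
def pix(n,mask,h,tag):
    cs,_=cv2.findContours(mask,cv2.RETR_EXTERNAL,cv2.CHAIN_APPROX_NONE); c=max(cs,key=cv2.contourArea)
    P=np.array([onplane('wrist','w_'+n,u,v,h) for u,v in cv2.convexHull(c)[:,0]]); print(tag,[np.round(q,4) for q in circ(P)])
p=cv2.imread('pics/w_stand.png');hsv=cv2.cvtColor(p,cv2.COLOR_BGR2HSV)
m=((p.max(2)<95)*255).astype(np.uint8);m[:105]=0;m[228:]=0;m[:,:215]=0;m[:,345:]=0
pix('stand',m,.018,'footpix')
for i in[(402,248),(427,273),(403,298),(376,272)]: print(onplane('wrist','w_stand',i[0]*.7,i[1]*.7,.09).round(4))
cv2.imwrite('pics/headc.png',np.hstack([cv2.resize(p[150:220,245:315],(500,500),interpolation=cv2.INTER_CUBIC)]))
a=cv2.imread('pics/side0.png')[160:215,290:350]
cv2.imwrite('pics/headc.png',np.hstack([cv2.resize(p[155:220,245:315],(400,400),interpolation=cv2.INTER_CUBIC),cv2.resize(a,(400,400),interpolation=cv2.INTER_CUBIC)]))
```

```text
Traceback (most recent call last):
cv2.error: OpenCV(4.12.0) /io/opencv/modules/imgproc/src/shapedescr.cpp:201: error: (-215:Assertion failed) count >= 0 && (depth == CV_32F || depth == CV_32S) in function 'minEnclosingCircle'
```

```bash
cat > f.py <<'E'
from h import *
def fit(n,z0,z1,x,y,r,tag):
    W=np.load(f'pics/W_{n}.npy').reshape(-1,3)
    k=(W[:,2]>z0)&(W[:,2]<z1)&(np.hypot(W[:,0]-x,W[:,1]-y)<r); P=W[k]; Q=np.ascontiguousarray(P[:,:2],np.float32)
    (c,rr)=cv2.minEnclosingCircle(Q); h=cv2.convexHull(Q)[:,0]
    print(tag,k.sum(),'z',np.median(P[:,2]).round(4),'mean',P.mean(0).round(4),'mec',np.round(c,4),round(rr,4),'hull',[np.round(q,4) for q in circ(h)])
E
python3 - <<'E'
from f import *
fit('stand',.014,.022,.478,-.225,.075,'foot')
fit('stand',.087,.092,.478,-.225,.04,'headtop')
fit('wide',.025,.032,.5,.06,.05,'wide')
fit('wide',.018,.024,.5,.24,.05,'narrow*')
fit('narrow',.017,.023,.5,.24,.05,'narrow')
fit('narrow',.025,.031,.5,.06,.05,'wide*')
fit('wide',.04,.048,.42,.165,.05,'cutter')
# pixel-based fits
def pix(n,mask,h,tag):
    cs,_=cv2.findContours(mask,cv2.RETR_EXTERNAL,cv2.CHAIN_APPROX_NONE); c=max(cs,key=cv2.contourArea)
    P=np.array([onplane('wrist','w_'+n,u,v,h) for u,v in cv2.convexHull(c)[:,0]]); print(tag,[np.round(q,4) for q in circ(P)])
p=cv2.imread('pics/w_stand.png')
m=((p.max(2)<95)*255).astype(np.uint8);m[:105]=0;m[228:]=0;m[:,:215]=0;m[:,345:]=0
pix('stand',m,.018,'footpix')
for i in[(402,248),(427,273),(403,298),(376,272)]: print(onplane('wrist','w_stand',i[0]*.7,i[1]*.7,.09).round(4))
a=cv2.imread('pics/side0.png')[160:215,290:350]
cv2.imwrite('pics/headc.png',np.hstack([cv2.resize(p[155:220,245:315],(400,400),interpolation=cv2.INTER_CUBIC),cv2.resize(a,(400,400),interpolation=cv2.INTER_CUBIC)]))
E
```

```text
foot 7848 z 0.0176 mean [ 0.4844 -0.2241  0.0175] mec [ 0.48   -0.2242] 0.0597 hull [array([ 0.48  , -0.2243]), np.float64(0.0588)]
headtop 406 z 0.0898 mean [ 0.4806 -0.224   0.0898] mec [ 0.4797 -0.2236] 0.016 hull [array([ 0.4801, -0.2243]), np.float64(0.0146)]
wide 1933 z 0.0276 mean [0.505  0.0624 0.0275] mec [0.5038 0.0623] 0.0329 hull [array([0.5039, 0.0624]), np.float64(0.0326)]
narrow* 714 z 0.0194 mean [0.5054 0.2409 0.0194] mec [0.5049 0.241 ] 0.026 hull [array([0.5049, 0.241 ]), np.float64(0.0255)]
narrow 749 z 0.0194 mean [0.5057 0.2414 0.0194] mec [0.5051 0.2415] 0.0259 hull [array([0.505 , 0.2414]), np.float64(0.0255)]
wide* 1991 z 0.0275 mean [0.5051 0.0631 0.0274] mec [0.5039 0.0628] 0.0331 hull [array([0.5041, 0.0627]), np.float64(0.0327)]
cutter 496 z 0.0439 mean [0.4233 0.1699 0.0437] mec [0.4246 0.1685] 0.0255 hull [array([0.4246, 0.1687]), np.float64(0.025)]
footpix [array([ 0.481 , -0.2241]), np.float64(0.0587)]
[ 0.4958 -0.225   0.09  ]
[ 0.4803 -0.2402  0.09  ]
[ 0.4644 -0.2256  0.09  ]
[ 0.481  -0.2093  0.09  ]
```

View pics/headc.png

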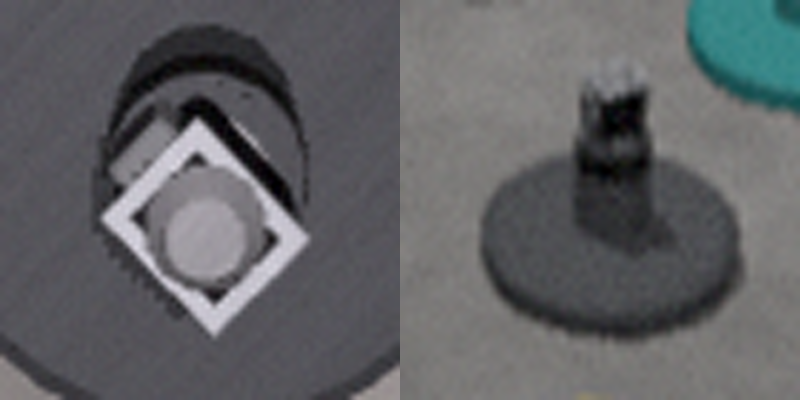

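```bash
python3 - <<'E'
from h import *
C=[onplane('wrist','w_stand',245+a/5.714,155+b/6.154,.09) for a,b in[(197,117),(308,238),(215,338),(102,218)]]
t,r,b,l=[c[:2] for c in C]; print('ctr',np.mean([t,r,b,l],0).round(4),'len',[np.linalg.norm(q).round(4) for q in(l-b,t-r,t-l,r-b)])
d=(l-b)+(t-r); e=(t-l)+(r-b); print('yaw',np.degrees([np.arctan2(d[1],d[0]),np.arctan2(e[1],e[0])+np.pi/2]))
x,y=.504,.0625
move_ptp([x,y,.10],[1,0,0,0]); move_straight([x,y,.0135],max_speed=.08)
print(get_state()['wrist_force'].round(1))
command_gripper(.0,60); s=get_state(); print(s['finger_gap'],s['wrist_force'].round(1),s['tool_pos'].round(4),s['t'])
move_straight([x,y,.20],max_speed=.08); pause(.2)
look('wrist','h_wide'); s=get_state(); print(s['finger_gap'],s['wrist_force'].round(1),s['t'])
W,p=world('wrist','h_wide'); L=(W-s['tool_pos']); np.save('pics/W_h',L)
from f import fit
Z=L[...,2];near=np.hypot(L[...,0],L[...,1])<.05
print(np.histogram(Z[near],bins=np.arange(-.03,.06,.003)))
E
cp pics/W_h.npy pics/W_hh.npy
```

```text
ctr [ 0.4794 -0.2247] len [np.float64(0.0247), np.float64(0.0242), np.float64(0.0204), np.float64(0.0205)]
yaw [44.03487514 45.74859867]
[ 1.1 -0.3  0.8]
0.0628288738965365 [-5.2 -1.2 10.8] [0.5047 0.0622 0.0152] 6.9583
0.06263024234219647 [ 0.4 -0.6 -3.2] 9.6917
(array([   0,    0,    0,    0,    0,    0,   18,  362,  549,  606,  652,
        649,  728, 4522, 6451,  386,  374,  427,  464,  457,  511,  563,
        504,  472,  766,  263,  560,  865,  891]), array([-3.0000000e-02, -2.7000000e-02, -2.4000000e-02, -2.1000000e-02,
       -1.8000000e-02, -1.5000000e-02, -1.2000000e-02, -9.0000000e-03,
       -6.0000000e-03, -3.0000000e-03, -6.9388939e-18,  3.0000000e-03,
        6.0000000e-03,  9.0000000e-03,  1.2000000e-02,  1.5000000e-02,
        1.8000000e-02,  2.1000000e-02,  2.4000000e-02,  2.7000000e-02,
        3.0000000e-02,  3.3000000e-02,  3.6000000e-02,  3.9000000e-02,
        4.2000000e-02,  4.5000000e-02,  4.8000000e-02,  5.1000000e-02,
        5.4000000e-02,  5.7000000e-02]))
```

View pics/h_wide.png

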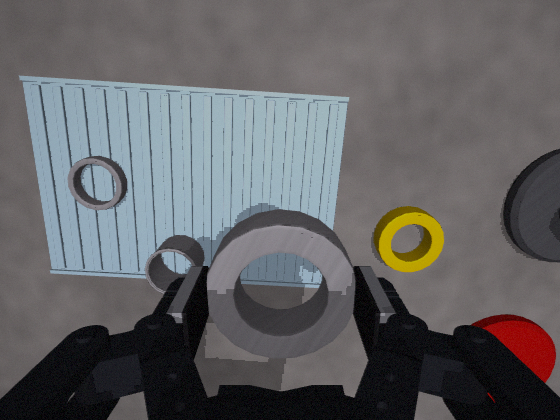

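```bash
cat > ringfit.py <<'E'
from h import *
def ringfit(f,zlo,zhi,ro,tag=''):
    """pose of a held ring's top face in TCP-relative world coordinates"""
    W,p=world('wrist',f); L=W-np.load('pics/'+f+'.npz')['pos']; L=L.reshape(-1,3); c=p.reshape(-1,3).astype(int)
    k=(L[:,2]>zlo)&(L[:,2]<zhi)&(np.hypot(L[:,0],L[:,1])<ro+.006)&(c.min(1)>90)
    P=L[k]
    for _ in range(8):
        A=np.c_[P[:,:2],np.ones(len(P))];s=np.linalg.lstsq(A,P[:,2],rcond=None)[0];r=P[:,2]-A@s;P=P[np.abs(r)<max(.0012,2*np.median(abs(r)))]
    Q=np.ascontiguousarray(P[:,:2],np.float32);h=cv2.convexHull(Q)[:,0];cc,rr=circ(h);m=cv2.minEnclosingCircle(Q)
    print(tag,len(P),'slope deg',np.degrees(np.arctan(s[:2])).round(2),'z0',s[2].round(4),'ctr',cc.round(4),rr.round(4),'mec',np.round(m[0],4),round(m[1],4))
    return cc,s
E
python3 -c "
from ringfit import *
ringfit('h_wide',.003,.022,.033)"
```

```text
5577 slope deg [-0.22  0.1 ] z0 0.0122 ctr [-0.0005  0.0013] 0.0323 mec [-0.0005  0.0012] 0.0329
```

```bash
cat > place.py <<'E'
from h import *
def lower(x,y,z0,z1,n0=None):
    """slow descent in small steps until the contact carries the ring"""
    b=np.mean([get_state()['wrist_force'] for _ in range(3)],0); z=z0
    while z>z1:
        z-=.001; move_straight([x,y,z],max_speed=.03); f=get_state()['wrist_force']-b
        if abs(f[:2]).max()>4 or f[2]>2: print('step',round(z,4),f.round(1),get_state()['tool_pos'].round(4),get_state()['torque'].round(2))
        if f[2]>7: break
    return z
E
python3 - <<'E'
from place import *
x,y=.4805,-.2257
move_straight([x,y,.20],max_speed=.25); pause(.2)
look('wrist','h_wide2')
move_straight([x,y,.06],max_speed=.05); s=get_state(); print(s['wrist_force'].round(1),s['finger_gap'],s['t'],s['tool_pos'].round(4))
z=lower(x,y,.034+.006,.024); s=get_state(); print(z,s['wrist_force'].round(1),s['tool_pos'],s['finger_gap'],s['t'])
E
python3 -c "
from ringfit import *
ringfit('h_wide2',.003,.022,.033)"
```

```text
[ 0.  -0.2 -3.9] 0.06302521851962888 14.2 [ 0.4806 -0.2258  0.0601]
step 0.027 [-1.4  1.6  5.8] [ 0.4806 -0.2258  0.0274] [ 0.07  0.3  -0.02]
step 0.026 [-6.1  4.1 13.4] [ 0.4807 -0.2258  0.0273] [ 0.52  0.88 -0.08]
0.02599999999999999 [-6.   3.8  9.5] [ 0.48068993 -0.22583352  0.02728932] 0.06261743743802167 18.3
 9215 slope deg [-0.26  0.09] z0 0.0122 ctr [0.     0.0003] 0.0332 mec [0.0041 0.0002] 0.0376
```

Run:
```python
from place import *
x,y=.4805,-.2257
move_straight([x,y,.0272],max_speed=.03); pause(.1); print(get_state()['wrist_force'].round(1))
command_gripper(.085); s=get_state(); print(s['wrist_force'].round(1),s['finger_gap'],s['tool_pos'])
move_straight([x,y,.24],max_speed=.15); move_ptp([.478,-.225,.24],[1,0,0,0]); pause(.15); look('wrist','a_wide'); print(get_state()['t'])
W,p=world('wrist','a_wide'); np.save('pics/W_a_wide',W)
cv2.imwrite('pics/a_wide_c.png',cv2.resize(p[100:240,200:360],(640,560),interpolation=cv2.INTER_CUBIC))
from f import fit
fit('a_wide',.014,.022,.478,-.225,.075,'foot'); fit('a_wide',.034,.045,.478,-.225,.05,'ring'); fit('a_wide',.087,.092,.478,-.225,.04,'head')
```

```text
[-0.5 -0.2  1. ]
[ 0.1  0.3 -0.3] 0.08461961255364793 [ 0.48065839 -0.22586253  0.02732775]
21.025
foot 5899 z 0.0175 mean [ 0.4857 -0.2241  0.0174] mec [ 0.48   -0.2241] 0.0594 hull [array([ 0.48  , -0.2242]), np.float64(0.0589)]
ring 1896 z 0.0395 mean [ 0.4846 -0.2241  0.0395] mec [ 0.4801 -0.2244] 0.0329 hull [array([ 0.4802, -0.2241]), np.float64(0.0325)]
head 407 z 0.0897 mean [ 0.4808 -0.2241  0.0898] mec [ 0.4796 -0.2241] 0.0159 hull [array([ 0.4798, -0.2243]), np.float64(0.015)]
```

View pics/a_wide_c.png

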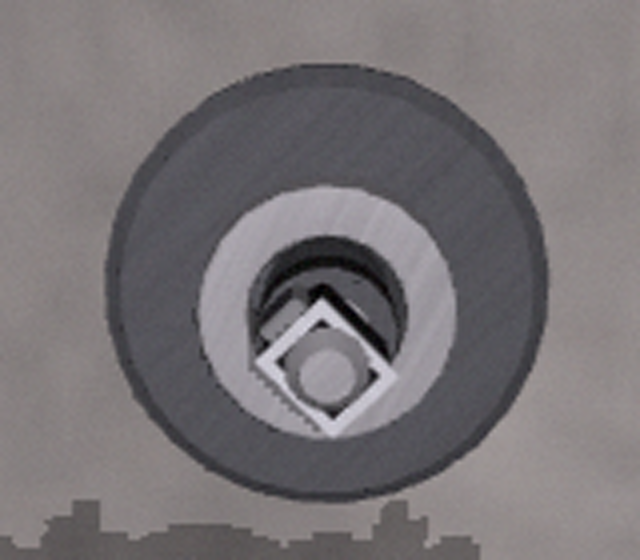

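Run:
```python
from place import *
from ringfit import ringfit
x,y=.505,.2405
move_ptp([x,y,.10],[1,0,0,0]); move_straight([x,y,.007],max_speed=.08)
print(get_state()['wrist_force'].round(1))
command_gripper(.0,40); s=get_state(); print(s['finger_gap'],s['wrist_force'].round(1),s['tool_pos'].round(4),s['t'])
zg=s['tool_pos'][2]
move_straight([x,y,.20],max_speed=.1); pause(.2)
look('wrist','h_nar'); s=get_state(); print(s['finger_gap'],s['wrist_force'].round(1),s['t'])
ringfit('h_nar',.003,.022,.026); print('off',zg-.006)
```

```text
[-0.3  0.   0.1]
0.05026255121461357 [-2.1 -0.4  6.4] [0.5054 0.2406 0.0079] 24.55
0.050006528693549254 [ 0.7  0.4 -0.6] 26.8833
 1989 slope deg [-0.1   0.02] z0 0.0115 ctr [-0.0002  0.0014] 0.0253 mec [-0.0004  0.0014] 0.0258
off 0.001910147711456327
```

View pics/h_nar.png

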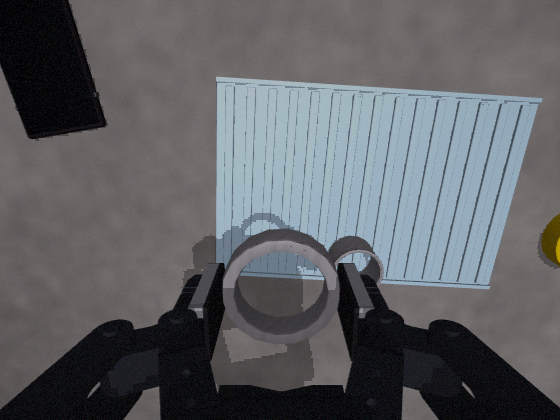

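Run:
```python
from place import *
x,y=.4804,-.2256
move_straight([x,y,.20],max_speed=.25)
move_straight([x,y,.075],max_speed=.06); s=get_state(); print(s['wrist_force'].round(1),s['finger_gap'],s['t'])
z=lower(x,y,.055,.038); s=get_state(); print(z,s['wrist_force'].round(1),s['tool_pos'],s['finger_gap'],s['t'])
if abs(s['tool_pos'][2]-.0419)<.0025:
    move_straight([x,y,s['tool_pos'][2]],max_speed=.03); pause(.1); print(get_state()['wrist_force'].round(1))
    command_gripper(.085)
    move_straight([x,y,.24],max_speed=.2); move_ptp([.478,-.225,.24],[1,0,0,0]); pause(.15); look('wrist','a_nar'); print(get_state()['t'])
    W,p=world('wrist','a_nar'); np.save('pics/W_a_nar',W)
    cv2.imwrite('pics/a_nar_c.png',cv2.resize(p[100:240,200:360],(640,560),interpolation=cv2.INTER_CUBIC))
    from f import fit
    fit('a_nar',.014,.022,.478,-.225,.075,'foot'); fit('a_nar',.036,.043,.478,-.225,.05,'wide'); fit('a_nar',.05,.058,.478,-.225,.05,'nar');fit('a_nar',.087,.092,.478,-.225,.04,'head')
```

```text
[-0.5 -0.8 -0.8] 0.04999278092849232 31.1333
step 0.041 [-2.1  3.2  8.6] [ 0.4805 -0.2256  0.0419] [ 0.34  0.54 -0.07]
0.04099999999999999 [-2.6  2.5  7.8] [ 0.48045151 -0.22562925  0.04189167] 0.05000110565125496 35.2333
[-0.2  0.3  0.8]
37.6167
foot 5867 z 0.0175 mean [ 0.4857 -0.2242  0.0174] mec [ 0.48   -0.2243] 0.0595 hull [array([ 0.4802, -0.2242]), np.float64(0.0588)]
wide 1071 z 0.0396 mean [ 0.4877 -0.2245  0.0395] mec [ 0.4802 -0.2241] 0.0329 hull [array([ 0.4802, -0.2242]), np.float64(0.0325)]
nar 856 z 0.0534 mean [ 0.4844 -0.2235  0.0533] mec [ 0.4803 -0.2244] 0.026 hull [array([ 0.4803, -0.2243]), np.float64(0.0256)]
head 396 z 0.0898 mean [ 0.4807 -0.2241  0.0898] mec [ 0.4797 -0.2243] 0.016 hull [array([ 0.4794, -0.2237]), np.float64(0.0147)]
```

View pics/a_nar_c.png

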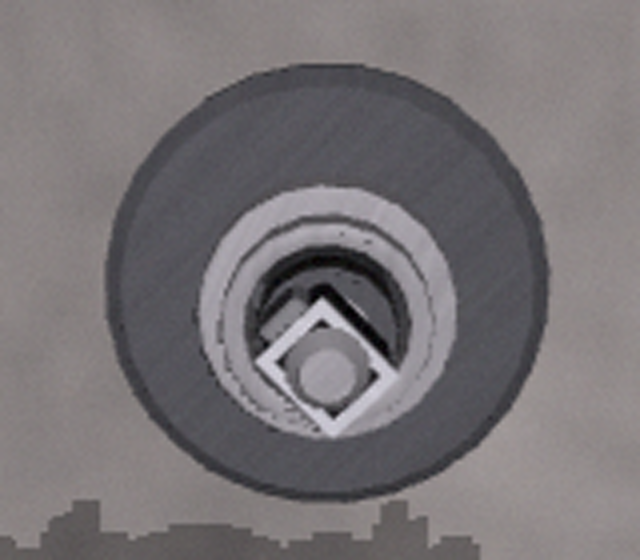

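Run:
```python
from h import *
q=(R.from_euler('z',-45,degrees=True)*R.from_quat([1,0,0,0])).as_quat()
move_ptp([.4803,-.2256,.24],q); pause(.15); look('wrist','w45'); s=get_state(); print(s['joints'].round(2),s['t'],s['tool_pos'])
W,p=world('wrist','w45'); np.save('pics/W_w45',W)
from f import fit
for a in[(.014,.022,.478,-.225,.075,'foot'),(.036,.043,.478,-.225,.05,'wide'),(.05,.058,.478,-.225,.05,'nar'),(.087,.092,.478,-.225,.04,'head')]: fit('w45',*a)
cv2.imwrite('pics/w45c.png',cv2.resize(p[140:230,235:325],(540,540),interpolation=cv2.INTER_CUBIC))
```

```text
[-0.65 -0.04  1.85  0.    1.33  1.7 ] 38.5917 [ 0.48030931 -0.22558008  0.23999024]
foot 5800 z 0.0176 mean [ 0.4841 -0.2283  0.0174] mec [ 0.4797 -0.2245] 0.0595 hull [array([ 0.4798, -0.2244]), np.float64(0.0588)]
wide 1078 z 0.0396 mean [ 0.4855 -0.2297  0.0395] mec [ 0.48   -0.2246] 0.033 hull [array([ 0.4802, -0.2245]), np.float64(0.0325)]
nar 816 z 0.0535 mean [ 0.4838 -0.2279  0.0534] mec [ 0.48   -0.2242] 0.0262 hull [array([ 0.4802, -0.2244]), np.float64(0.0256)]
head 402 z 0.0897 mean [ 0.4803 -0.2253  0.0898] mec [ 0.4799 -0.2249] 0.0155 hull [array([ 0.4799, -0.2241]), np.float64(0.014)]
```

View pics/w45c.png

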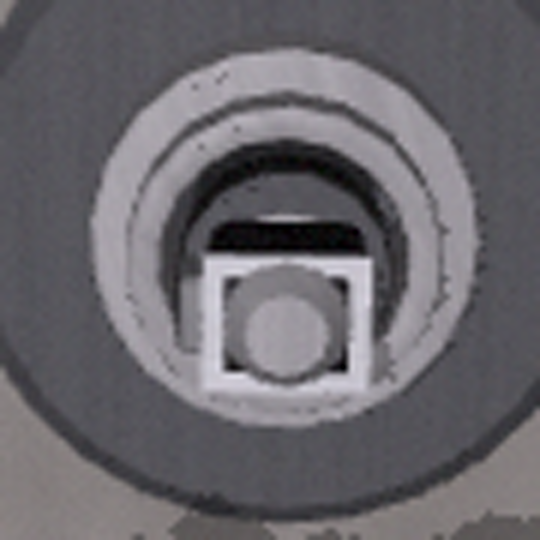

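```bash
cat > grip.py <<'E'
from h import *
u=np.array([1,1,0])/2**.5
P=np.array([.4795,-.2254,.0648])
move_straight(P+[0,0,.04],max_speed=.2); move_straight(P,max_speed=.08); pause(.1)
b=get_state()['wrist_force']; print('base',b.round(1))
command_gripper(.034,60)
for g in np.arange(.031,.019,-.001):
    command_gripper(g); 
    for _ in range(4):
        f=(get_state()['wrist_force']-b)@u
        if abs(f)<2.5: break
        P=P+u*.0005*np.sign(f); move_straight(P,max_speed=.02)
    s=get_state(); print(round(g,4),s['finger_gap'].round(4),round(f,1),(s['wrist_force']-b).round(1),P.round(4))
    if s['finger_gap']>g+.0012: break
command_gripper(0,60); s=get_state(); print(s['finger_gap'],(s['wrist_force']-b).round(1),s['tool_pos'].round(4),s['t'])
E
python3 grip.py
```

```text
base [1.2 0.6 1. ]Traceback (most recent call last):
  File "grip.py", line 13, in <module>
    s=get_state(); print(round(g,4),s['finger_gap'].round(4),round(f,1),(s['wrist_force']-b).round(1),P.round(4))
                                    ^^^^^^^^^^^^^^^^^^^^^
AttributeError: 'float' object has no attribute 'round'
```

```bash
sed -i "s/s\['finger_gap'\].round(4)/round(s['finger_gap'],4)/; s/^move_straight(P+.*/move_straight(P,max_speed=.05)/; s/^b=.*/b=np.array([1.2,.6,1.0])/; s/command_gripper(.034,60)/print(get_state()['t'],get_state()['finger_gap'],get_state()['wrist_force'])/;s/arange(.031/arange(.030/" grip.py; python3 grip.py
```

```text
41.1833 0.031140869685759527 [-0.01866599  0.34213324 -0.35417621]
0.03 0.0297 -0.6 [-0.7 -0.3 -1.7] [ 0.4795 -0.2254  0.0648]
0.029 0.0291 0.6 [-0.2  1.1 -1.2] [ 0.4795 -0.2254  0.0648]
0.028 0.0284 2.3 [0.8 2.4 1.9] [ 0.4799 -0.225   0.0648]
0.027 0.0272 0.6 [-0.9  1.7  2.2] [ 0.4799 -0.225   0.0648]
0.026 0.0262 -1.0 [-2.2  0.9  3.8] [ 0.4795 -0.2254  0.0648]
0.025 0.0252 -1.0 [-1.8  0.4  4.1] [ 0.4791 -0.2258  0.0648]
0.024 0.024 -1.5 [-2.5  0.4  4.9] [ 0.4791 -0.2258  0.0648]
0.023 0.0236 -2.1 [-3.1  0.1  5.7] [ 0.4791 -0.2258  0.0648]
0.022 0.023 -2.2 [-3.6  0.5  6.7] [ 0.4791 -0.2258  0.0648]
0.021 0.0232 -1.8 [-3.4  0.9  5.6] [ 0.4788 -0.2261  0.0648]
0.023367100794400353 [-3.6  1.2  5.6] [ 0.4789 -0.2263  0.0653] 44.5667
```

Run:
```python
from h import *
s=get_state(); x,y=s['tool_pos'][:2]; x,y=.4788,-.2261; z0=s['tool_pos'][2]
def st(t): s=get_state(); print(t,s['wrist_force'].round(1),(s['tool_pos']-[0,0,z0]).round(4),round(s['finger_gap'],4),round(s['t'],2)); return s
for d in(.02,.038,.048,.065,.080): move_straight([x,y,z0+d],max_speed=.05); st(d)
d=.081
while d<.0875:
    d+=.001; move_straight([x,y,z0+d],max_speed=.02); s=st(round(d,3))
    if s['wrist_force'][2]<-8: break
look('side','end_side'); look('wrist','end_w'); look('top','end_top'); st('end')
W,p=world('wrist','end_w'); np.save('pics/W_end_w',W)
from f import fit
for a in[(.014,.022,.478,-.225,.075,'foot'),(.036,.043,.478,-.225,.05,'wide'),(.05,.058,.478,-.225,.05,'nar')]:
    try: fit('end_w',*a)
    except Exception as e: print(e)
a=cv2.resize(cv2.imread('pics/end_side.png')[110:230,260:400],(420,360),interpolation=cv2.INTER_CUBIC)
cv2.imwrite('pics/end.png',np.hstack([a,cv2.resize(p,(380,360))]))
```

```text
0.02 [-0.3 -0.3  0.7] [ 0.4788 -0.2262  0.0203] 0.023 45.12
0.038 [-0.6  0.4  0.5] [ 0.4788 -0.2261  0.0385] 0.0234 45.63
0.048 [-0.3 -0.4  0.1] [ 0.4788 -0.2261  0.0485] 0.0228 45.98
0.065 [-0.7  0.4  1.5] [ 0.4789 -0.2261  0.0656] 0.0229 46.48
0.08 [-0.9 -0.1  1.2] [ 0.4789 -0.2262  0.0807] 0.0232 46.92
0.082 [-1.  -0.5 -0.5] [ 0.4788 -0.2261  0.0821] 0.0227 47.17
0.083 [ 0.9  0.1 -3.4] [ 0.4787 -0.226   0.0827] 0.0231 47.42
0.084 [ 0.5 -1.6 -4.3] [ 0.4787 -0.226   0.0838] 0.0228 47.67
0.085 [ 0.9 -0.8 -5.5] [ 0.4787 -0.226   0.0848] 0.0225 47.92
0.086 [ 0.5 -0.9 -8.3] [ 0.4786 -0.2259  0.0856] 0.0227 48.17
end [ 0.8 -1.6 -8.4] [ 0.4786 -0.2259  0.0856] 0.0228 48.33
foot 8571 z 0.0175 mean [ 0.4889 -0.2332  0.0174] mec [ 0.4803 -0.2242] 0.0594 hull [array([ 0.4801, -0.2243]), np.float64(0.0589)]
wide 1655 z 0.0396 mean [ 0.489  -0.2335  0.0395] mec [ 0.4797 -0.2242] 0.0331 hull [array([ 0.4802, -0.2244]), np.float64(0.0325)]
nar 1285 z 0.0534 mean [ 0.4866 -0.2306  0.0533] mec [ 0.4802 -0.2245] 0.026 hull [array([ 0.4803, -0.2244]), np.float64(0.0255)]
```

View pics/end.png

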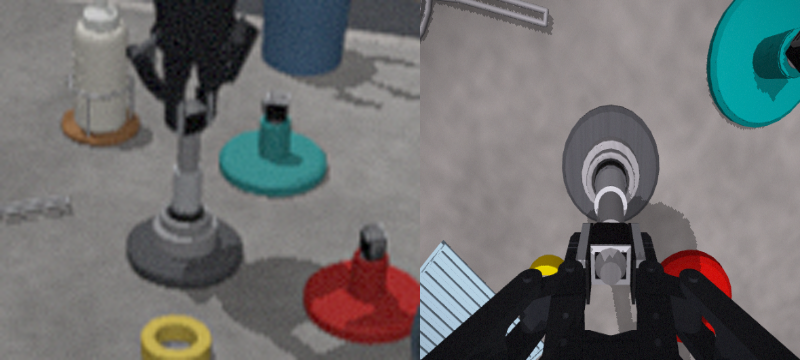

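Run:
```python
from h import *
s=get_state(); move_straight([.4788,-.2261,s['tool_pos'][2]-.0010],max_speed=.02); pause(.2)
look('wrist','fin'); s=get_state(); print(s['wrist_force'].round(1),s['tool_pos'].round(4),s['finger_gap'],s['t'])
W,p=world('wrist','fin'); P=W.reshape(-1,3); k=(np.hypot(P[:,0]-.4795,P[:,1]+.225)<.02)&(P[:,2]>.15)
print(np.histogram(P[k,2],bins=np.arange(.15,.2,.002)))
k=(np.abs(P[:,2]-.0175)<.004)&(np.hypot(P[:,0]-.48,P[:,1]+.2243)<.062)
A=np.c_[P[k,:2],np.ones(k.sum())]; print('foot slope deg',np.degrees(np.linalg.lstsq(A,P[k,2],rcond=None)[0][:2]).round(2))
a=np.load('pics/top0.npz');W0,_=world('top','top0');W1,_=world('top','end_top')
```

```text
[ 0.1 -0.6 -3.7] [ 0.4788 -0.2261  0.1502] 0.022740510007382787 48.825
(array([  86,  111,  155,  178,  166,  182,  190,  194,  194,  210,  235,
        450, 1214,  434,  525,  713,  152,  135,  657,  146,   83,   99,
        178,  103,   98]), array([0.15 , 0.152, 0.154, 0.156, 0.158, 0.16 , 0.162, 0.164, 0.166,
       0.168, 0.17 , 0.172, 0.174, 0.176, 0.178, 0.18 , 0.182, 0.184,
       0.186, 0.188, 0.19 , 0.192, 0.194, 0.196, 0.198, 0.2  ]))
foot slope deg [-0.13  0.12]
```

```bash
python3 -c "
from cell import *
finish_job()"
```

```text
the job is handed in; nothing more can be done
```

The phone stand is ready: both rings are on the foot and the column is drawn up to the second stop. I handed the job in at about 49 s, with the gripper still holding the head and the button pressed in.

- **Rings:** I lowered the wide ring onto the foot until it made contact, then the narrow ring onto that. In the last wrist-camera measurements their tops read 39.6 mm and 53.4 mm against 40 and 54 mm nominal. The camera reads about 0.5 mm low throughout. Both were centred on the tube to under 1 mm.
- **Head and column:**
  - The fingers closed to about 23 mm across the 24 mm head, so the button is flush.
  - The pull force only began to rise at about 83 mm of travel, which is the rubber stop.
  - I pulled to 85.6 mm with about 8 N, then eased back about 1 mm to a pull of about 4 N.
  - The head's top plate then measured about 174–176 mm, against 174 mm nominal.
- **Foot:** It read at its original height and place, with a tilt of about 0.1°.
- **Disagreements:** Held rings appeared 1.4 mm off the tool centre. I allowed for this when placing them. The wrist force read near zero during the draw, where 2–5 N was expected; I read it only after each step had stopped.
- **Not checked:** I did not measure the other objects for movement. The last views showed nothing disturbed where they were in frame.

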